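Pepper the egg on the turning lazy Susan

ROBOT

A 6-joint arm with a two-finger parallel gripper is mounted at the origin on the work surface. World frame = base frame: x ahead of the robot, y to its left, z up, the work surface at z = 0. Lengths are in m, angles in rad, forces in N, time in s.
With the tool pointing down it reaches from about 0.35 to 0.775 m from the base axis. Payload 7.3 kg.
Tool frame: the origin (TCP) lies on the front face of the gripper's body, between the roots of the fingers; the fingertips stand ahead of it and the grasp point (between the pads) lies 47 mm ahead of it (finger_overhang is the z of the fingertips in the tool frame, in m); z points along the fingers, y is the line along which they close (so a half turn about z gives the same grasp; the last joint's range is limited). The gripper opens to 92 mm and grips with 3 to 60 N. Pads are 19 mm wide; open, the fingers measure 130 mm over their backs; the gripper's body (75 mm by 190 mm) begins 47 mm behind the grasp point.
Start: joints at [1.105, 0.342, 1.524, -0, 1.275, -0.146], TCP at [0.165, 0.498, 0.292] pointing down, gripper open.
Joint ranges: [-2.53, 2.53], [-0.77, 2.02], [0.04, 2.7], [-1, 4.14], [0.28, 2.66], [-3.11, 3.11]. Speed limits (rad/s): [2.57, 2.57, 3.14, 3.14, 3.14, 3.14].

INTERFACE

Orientations are given as [roll, pitch, yaw] about the fixed x, y, z axes, in that order (R = Rz(yaw) Ry(pitch) Rx(roll)).
In Python, from cell import * gives the robot as it stands. The module is installed in compiled form; this text tells all that it offers.
- The arm moves only by the tool arm_command, never from a script. Its argument "series" is a list of rows, each an object of numbers: "x", "y", "z": the shift along the tool's x, y, z in mm; "rx", "ry", "rz": the turn, a rotation vector about the tool's x, y, z in degrees. A call has 1 to 20 rows; each row is the pose to reach, as a shift and turn from the pose commanded when the call began, along the tool's axes at that moment; what a row does not reach only later rows make up. A row lasts 1/10 s, in which the tool goes at most 50 mm and 8.59 degrees, less where a joint would pass 70% of its speed; a pose out of reach is approached as far as the arm can. A call with a gripper value outside its range is refused whole. "hand" is the finger opening in mm, from 0 to 91.8, set as the call begins (left out, the last holds). The fingers move at their own pace and stop on an object; "squeeze" is the grip in N (left out, the last holds). Time passes only in rows, so rows that repeat a pose let the fingers close. It gives the time, the measured TCP pose, the force, the opening and the grip force at its end, in the units of the state.
- observe(): the state, without advancing time (a new reading comes with each control period).
- read_camera(name): name is "scene" or "top" or "wrist"; returns a dict with "pixels" (384x512x3 uint8, blue, green, red), "K" (3x3 intrinsics, pixels), "rvec" (rotation vector, rad) and "tvec" (3), from world to camera coordinates, as OpenCV has them. Camera axes: x right, y down, z forward; pixel columns grow to the right and rows downward; lengths in m; the calibration is good to about 2 mm. A picture is of the moment at which its call begins. There is no depth.
- hand_in(): hands the job in; it is judged then, once.
Trained networks look in a picture, given as the dict that the camera call returned (one of the last four; its "shot" number tells which), for a name from the list of things; names that differ only in an ending like _2 or _b are one class to them, and where a whole thing is asked for, a point or a joint stands for the part that bears it (a point fixed in the world has none). Each returns a list of dicts, best first, with "confidence" (0 to 1); they miss things now and then, are a little off and sometimes report something else, mostly with a low value. They report only what shows in the picture. A call takes as long as a camera call.
- boxes_of(picture, query): "point" ([x, y, z] in m, in world coordinates, good to about 4 mm: the middle of the surface that is visible of it).
- trace(picture, query): "pixels" (384x512 bool, what is visible of it).
- mark_of(picture, query): "point" ([x, y, z] in m, in world coordinates, good to about 4 mm: a listed point, or the origin of a listed thing).
The state is a dict: "time": time; "qpos": joint angles; "qvel": joint speeds; "joint_efforts": joint torques, N m; "tool_pos": TCP position; "tool_rot": TCP orientation; "contact_force": force on the tool from outside, world axes, zero at the start; "torque": the same for the moment, N m; "opening": finger opening in m; "grip_force": force on a finger pad.
Only numpy, scipy, OpenCV 4.12 (cv2) and the standard library are available. Lean on these libraries where they do the work, as an engineer would, in place of code of your own. Each camera call takes 0.05 s, during which the arm holds its last target. There are 200 camera calls.

TASK

Set the granite lazy Susan going at about one round in five seconds and let it run free, then take up the pepper grinder and pepper the halved egg in the white dish as it goes round: hold the grinder upright with its side button squeezed right in and its mouth over the middle of the dish, no more than a finger's breadth off and a few centimetres above the rim, and stay with it like that for a good eight seconds on end while the turntable is still turning briskly. Touch none of the crockery on the turntable, leave the other things on the counter where they are, and at the end stand the grinder upright on the counter again and let go of it; the turntable may go on coasting.

Things in the scene. Friction and masses are not known exactly. Their poses are not given: they have to be found in the camera images.
- turntable: Fixed round steel foot of the lazy Susan, 200 mm across, standing on the counter. Origin at the centre of its underside, on the counter (z = 0), and so on the turning axis, which is vertical. It does not move.
- tray (a joint): Angle of the granite top of the lazy Susan (rad, grows counter-clockwise from above, no stops). Disc 320 mm across, 18 mm thick, upper face 34 mm above the counter, 3.2 kg; inertia with its load about 0.046 kg m2, varying by 30 %. Ball bearing: drag 0.0008 N m s plus 0.0003 N m; once pushed to 1.25 rad/s it still turns at about 0.75 rad/s 20 s later.
- handle_a (a point): Middle of one of two like steel bow handles on the granite near its rim: centreline of the bar, 138 mm from the axis, 64 mm above the counter. Bar 10 mm thick, running tangentially, straight over 72 mm; its two legs meet the granite 42 mm either side of this point. Push it on the side of a leg or take it from above. Turns with the top.
- handle_b (a point): The same point of the other, like bow handle, straight across the turning axis.
- dish: Small white ceramic dish with two halves of a boiled egg in it, loose on the lazy Susan, its centre about 90 to 100 mm from the turning axis and about a quarter turn from the handles. Round, 60 mm across the foot, 100 mm across the rim, 30 mm high, wall 4 mm, 0.24 kg; the egg lies below the rim. Origin at the centre of its underside, z up.
- podi_jar: Small amber glass jar with a steel lid, 52 mm across, 68 mm high, 0.16 kg, loose on the lazy Susan on the side away from the dish. Origin at the centre of its underside. Not to be touched.
- katori: Small empty steel bowl, 70 mm across, 34 mm high, 0.09 kg, loose on the lazy Susan beside the jar. Origin at the centre of its underside. Not to be touched.
- grinder: Upright push-button pepper grinder, 158 mm high, 0.25 kg: black foot 50 mm across, 20 mm high, clear acrylic hopper, steel housing 48 mm across above 92 mm. Origin: centre of its underside, the mouth; z up its axis. Push button on its -x side, flat thumb rest (20 x 44 mm) on its +x side, both centred 122 mm up. A grip there along its x axis, 56 mm wide (52 with the button in), squeezes the button.
- grinder_button (a joint): How far the side button of the grinder is pushed in (m): 0 out, 0.004 fully in. Grey, 17 mm wide, 34 mm high, standing 6 mm proud of the housing; its spring takes 1.2 N to start and about 6 N to be fully in. The grinder runs while it is in by more than 0.003. A grip of 15 to 20 N holds it in.
- tumbler: Empty steel tumbler standing on the counter across the lazy Susan from the grinder, 74 mm across the rim, 98 mm high. Origin at the centre of its underside. Bystander.
- turner: Flat bamboo turner, 300 mm long, lying on the counter. Origin under its middle. Bystander.
- dabba: Wide round steel spice box, its lid off, seven small cups of spice in it, 170 mm across, 62 mm high. Origin at the centre of its underside. Bystander.
- oil_bottle: Green glass oil bottle, 68 mm across, 210 mm high. Origin at the centre of its underside. Bystander.
- mortar: Dark stone mortar with a pestle leaning in it, 124 mm across, 70 mm high. Origin at the centre of its underside. Bystander.
- tawa: Flat steel tawa, 250 mm across, with a long black handle, lying on the single-burner hob at the left side. Origin at the centre of its underside. Bystander.

How it is judged:
By the outcome, as a careful person would: the job done as asked, in the order asked, and still so for the second after the job is handed in, with the robot touching nothing.
It also fails if it takes over 61 s, if anything falls off the work surface, if the arm or the gripper's body presses on something with over 40 N, if the wrist force passes 120 N, or if a joint passes its speed limit or range.

## Working session

There is one attempt and no reset: what is moved stays moved. The work goes in short steps, Python scripts to look and compute and a tool call to move; the robot and the scene stay as the last step left them, time stands still between calls to the robot, and variables do not carry over. Pictures are saved under pics/ and viewed, at most 10 in all, crops included, and the job is handed in when it is done.

Besides the shell and the picture viewer there is one more tool, called as name([rows], argument=value, ...), one row to a line, values as JSON. arm_command: Moves the arm, as the interface text tells. Its arguments: {"type":"object","properties":{"series":{"type":"array"},"hand":{"type":"number"},"squeeze":{"type":"number"}},"required":["series"]}

```bash
mkdir -p pics; python3 - <<'E'
from cell import *
import cv2,numpy as np
s=observe();print({k:np.round(v,3).tolist() for k,v in s.items()})
ims={}
for c in ["scene","top"]:
    p=read_camera(c);ims[c]=p
    cv2.imwrite(f"pics/{c}0.png",p["pixels"])
    for q in ["turntable","handle_a","dish","podi_jar","katori","grinder","grinder_button","tumbler","turner","dabba","oil_bottle","mortar","tawa"]:
        try: r=mark_of(p,q)
        except Exception as e: r=[];print(q,e)
        print(c,q,[(np.round(d["point"],3).tolist(),round(d["confidence"],2)) for d in r[:3]])
print(observe()["time"])
h=np.hstack([cv2.resize(ims[c]["pixels"],(400,300)) for c in ims]);
E
```

```text
{'time': 0.0, 'qpos': [1.105, 0.343, 1.525, -0.0, 1.275, -0.146], 'qvel': [0.0, 0.0, -0.002, 0.002, -0.001, 0.003], 'joint_efforts': [-0.0, -43.124, -24.422, 0.072, 0.056, -0.0], 'tool_pos': [0.165, 0.498, 0.292], 'tool_rot': [-3.14, -0.0, 2.822], 'contact_force': [-0.15, 0.765, 0.235], 'torque': [0.008, 0.027, -0.05], 'grip_force': 0.0, 'opening': 0.092}
scene turntable [([0.582, 0.027, 0.001], 0.85)]
scene handle_a [([0.681, -0.073, 0.064], 0.68), ([0.48, 0.122, 0.066], 0.57)]
scene dish [([0.641, 0.101, 0.034], 0.87)]
scene podi_jar [([0.507, -0.016, 0.037], 0.66)]
scene katori [([0.564, -0.06, 0.034], 0.8)]
scene grinder [([0.41, -0.284, -0.001], 0.82), ([0.644, -0.396, 0.003], 0.39)]
grinder_button it knows: dabba, dish, grinder, handle, katori, mortar, oil_bottle, podi_jar, tawa, tumbler, turner, turntable
scene grinder_button []
scene tumbler [([0.447, 0.285, -0.0], 0.8), ([0.482, 0.121, 0.066], 0.44)]
scene turner [([0.374, -0.486, 0.001], 0.94)]
scene dabba [([0.642, -0.401, 0.003], 0.57)]
scene oil_bottle [([0.72, 0.382, -0.001], 0.97), ([0.68, -0.073, 0.061], 0.54)]
scene 
[... 157 characters left out ...]
.066], 0.87), ([0.679, -0.068, 0.065], 0.72)]
top dish [([0.641, 0.103, 0.032], 0.86)]
top podi_jar [([0.508, -0.011, 0.032], 0.43), ([0.568, -0.059, 0.035], 0.33)]
top katori [([0.567, -0.059, 0.036], 0.68)]
top grinder [([0.407, -0.282, -0.002], 0.81), ([0.574, 0.389, -0.002], 0.25)]
grinder_button it knows: dabba, dish, grinder, handle, katori, mortar, oil_bottle, podi_jar, tawa, tumbler, turner, turntable
top grinder_button []
top tumbler [([0.447, 0.287, 0.0], 0.87)]
top turner []
top dabba [([0.644, -0.396, -0.004], 0.85)]
top oil_bottle [([0.716, 0.377, 0.003], 0.8)]
top mortar [([0.575, 0.391, -0.001], 0.61)]
top tawa [([0.472, 0.646, 0.097], 0.63), ([0.411, -0.282, -0.0], 0.59)]
1.3
```

View images.

View pics/scene0.png

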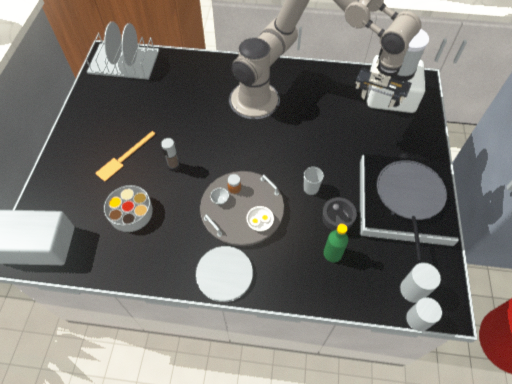

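View pics/top0.png

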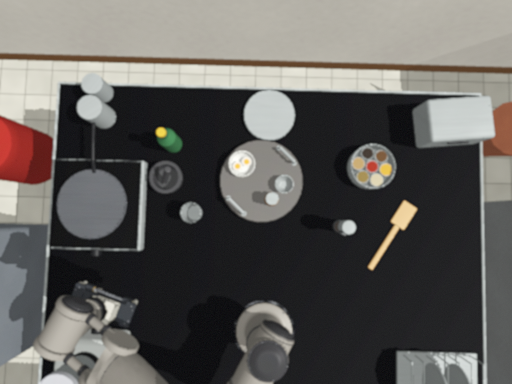

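```bash
python3 - <<'E'
import cell,cv2,numpy as np
print([n for n in dir(cell) if not n.startswith('_')], getattr(cell,'finger_overhang',None))
a=cv2.imread("pics/scene0.png")[130:180,145:195];b=cv2.imread("pics/top0.png")[203:253,325:375]
cv2.imwrite("pics/g.png",cv2.resize(np.hstack([a,b]),(800,400),interpolation=cv2.INTER_CUBIC))
# spin path
C=np.array([.582,.0275]);P0=np.array([.165,.498,.292]);y0=2.822
E
```

```text
['IKError', 'boxes_of', 'finger_overhang', 'hand_in', 'mark_of', 'observe', 'read_camera', 'trace'] 0.0655
```

View pics/g.png

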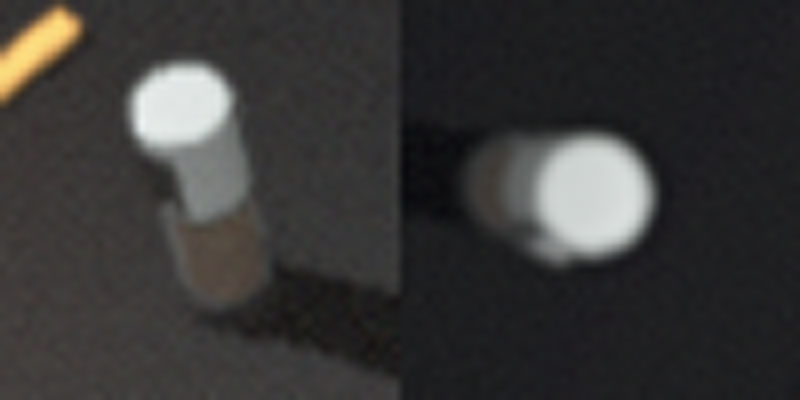

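```bash
cat > h.py <<'E'
import numpy as np
C=np.array([.5815,.0275])
def rows(p0,yaw0,path):
    """p0 xyz (m), yaw0 deg; path rows (x,y,z,yaw deg) -> tool-frame rows, tool straight down"""
    a=np.radians(yaw0);X=np.array([np.cos(a),np.sin(a),0]);Y=np.array([np.sin(a),-np.cos(a),0])
    out=[]
    for x,y,z,w in path:
        d=(np.array([x,y,z])-p0)*1000
        out.append('{"x":%d,"y":%d,"z":%d,"rz":%.1f}'%(round(d@X),round(d@Y),round(-d[2]),-(w-yaw0)))
    print(',\n'.join(out))
def fing(th,z,t=-.066,r=.138):
    a=np.radians(th);er=np.array([np.cos(a),np.sin(a)]);et=np.array([-er[1],er[0]])
    return (*(C+r*er+t*et),z,th)
E
python3 - <<'E'
from h import *
print(fing(128.5,.112));rows(np.array([.165,.498,.292]),161.7,[fing(128.5,.29),fing(128.5,.112)])
E
```

```text
(np.float64(0.5472451184962679), np.float64(0.17658589166371602), 0.112, 128.5)
{"x":-464,"y":-185,"z":2,"rz":33.2},
{"x":-464,"y":-185,"z":180,"rz":33.2}
```

arm_command([
  {"x": -464, "y": -185, "z": 2, "rz": 33.2},
  {"x": -464, "y": -185, "z": 2, "rz": 33.2},
  {"x": -464, "y": -185, "z": 2, "rz": 33.2},
  {"x": -464, "y": -185, "z": 2, "rz": 33.2},
  {"x": -464, "y": -185, "z": 2, "rz": 33.2},
  {"x": -464, "y": -185, "z": 2, "rz": 33.2},
  {"x": -464, "y": -185, "z": 2, "rz": 33.2},
  {"x": -464, "y": -185, "z": 2, "rz": 33.2},
  {"x": -464, "y": -185, "z": 2, "rz": 33.2},
  {"x": -464, "y": -185, "z": 2, "rz": 33.2},
  {"x": -464, "y": -185, "z": 2, "rz": 33.2},
  {"x": -464, "y": -185, "z": 40, "rz": 33.2},
  {"x": -464, "y": -185, "z": 80, "rz": 33.2},
  {"x": -464, "y": -185, "z": 120, "rz": 33.2},
  {"x": -464, "y": -185, "z": 120, "rz": 33.2},
  {"x": -464, "y": -185, "z": 120, "rz": 33.2},
], hand=0, squeeze=18)

```text
invalid input
```

arm_command([
  {"x": -464, "y": -185, "z": 2, "rx": 0, "ry": 0, "rz": 33.2},
  {"x": -464, "y": -185, "z": 2, "rx": 0, "ry": 0, "rz": 33.2},
  {"x": -464, "y": -185, "z": 2, "rx": 0, "ry": 0, "rz": 33.2},
  {"x": -464, "y": -185, "z": 2, "rx": 0, "ry": 0, "rz": 33.2},
  {"x": -464, "y": -185, "z": 2, "rx": 0, "ry": 0, "rz": 33.2},
  {"x": -464, "y": -185, "z": 2, "rx": 0, "ry": 0, "rz": 33.2},
  {"x": -464, "y": -185, "z": 2, "rx": 0, "ry": 0, "rz": 33.2},
  {"x": -464, "y": -185, "z": 2, "rx": 0, "ry": 0, "rz": 33.2},
  {"x": -464, "y": -185, "z": 2, "rx": 0, "ry": 0, "rz": 33.2},
  {"x": -464, "y": -185, "z": 2, "rx": 0, "ry": 0, "rz": 33.2},
  {"x": -464, "y": -185, "z": 2, "rx": 0, "ry": 0, "rz": 33.2},
  {"x": -464, "y": -185, "z": 40, "rx": 0, "ry": 0, "rz": 33.2},
  {"x": -464, "y": -185, "z": 80, "rx": 0, "ry": 0, "rz": 33.2},
  {"x": -464, "y": -185, "z": 120, "rx": 0, "ry": 0, "rz": 33.2},
  {"x": -464, "y": -185, "z": 120, "rx": 0, "ry": 0, "rz": 33.2},
  {"x": -464, "y": -185, "z": 120, "rx": 0, "ry": 0, "rz": 33.2},
], hand=0, squeeze=18)

```text
time: 2.9
tool_pos: [0.5473, 0.1773, 0.1728]
tool_rot: [-3.141, -0.0, 2.243]
contact_force: [0.6, -0.1, 0.5]
opening: 0.0005
grip_force: 0.0
```

```bash
sed -i 's/"z":%d,"rz"/"z":%d,"rx":0,"ry":0,"rz"/' h.py; python3 - <<'E'
from h import *
from cell import *
import cv2
p=read_camera("wrist");cv2.imwrite("pics/w1.png",p["pixels"])
for d in mark_of(p,"handle_a"): print(np.round(d["point"],3),d["confidence"])
inc=[1,1.5,2,2,2,2.5,3,3.5,4,4.5,5,5.5,6,6.5,7]+[7.35]*5
th=128.5+np.cumsum(inc)
p0=np.array(fing(128.5,.112)[:3])
rows(p0,128.5,[fing(t,.112) for t in th])
print("exit",th[-1])
t=th[-1];p1=np.array(fing(t,.112)[:3])
ex=[];z=.112;r=.138
for dt,dz,dr in [(6.5,.02,.0),(5,.035,.005),(4,.04,.01),(3,.04,.01),(2,.04,0),(1,.03,0)]:
    t+=dt;z+=dz;r+=dr;ex.append(fing(t,z,r=r))
rows(p1,th[-1],ex);print(ex[-1])
E
```

```text
[0.48  0.123 0.064] 0.72
{"x":1,"y":-2,"z":0,"rx":0,"ry":0,"rz":-1.0},
{"x":3,"y":-6,"z":0,"rx":0,"ry":0,"rz":-2.5},
{"x":5,"y":-11,"z":0,"rx":0,"ry":0,"rz":-4.5},
{"x":7,"y":-16,"z":0,"rx":0,"ry":0,"rz":-6.5},
{"x":8,"y":-21,"z":0,"rx":0,"ry":0,"rz":-8.5},
{"x":10,"y":-28,"z":0,"rx":0,"ry":0,"rz":-11.0},
{"x":12,"y":-35,"z":0,"rx":0,"ry":0,"rz":-14.0},
{"x":13,"y":-45,"z":0,"rx":0,"ry":0,"rz":-17.5},
{"x":15,"y":-55,"z":0,"rx":0,"ry":0,"rz":-21.5},
{"x":15,"y":-67,"z":0,"rx":0,"ry":0,"rz":-26.0},
{"x":14,"y":-81,"z":0,"rx":0,"ry":0,"rz":-31.0},
{"x":12,"y":-95,"z":0,"rx":0,"ry":0,"rz":-36.5},
{"x":8,"y":-111,"z":0,"rx":0,"ry":0,"rz":-42.5},
{"x":2,"y":-127,"z":0,"rx":0,"ry":0,"rz":-49.0},
{"x":-6,"y":-144,"z":0,"rx":0,"ry":0,"rz":-56.0},
{"x":-17,"y":-160,"z":0,"rx":0,"ry":0,"rz":-63.3},
{"x":-30,"y":-174,"z":0,"rx":0,"ry":0,"rz":-70.7},
{"x":-45,"y":-187,"z":0,"rx":0,"ry":0,"rz":-78.1},
{"x":-61,"y":-198,"z":0,"rx":0,"ry":0,"rz":-85.4},
{"x":-79,"y":-207,"z":0,"rx":0,"ry":0,"rz":-92.8}
exit 221.25
{"x":7,"y":-16,"z":-20,"rx":0,"ry":0,"rz":-6.5},
{"x":15,"y":-30,"z":-55,"rx":0,"ry":0,"rz":-11.5},
{"x":27,"y":-43,"z":-95,"rx":0,"ry":0,"rz":-15.5},
{"x":38,"y":-55,"z":-135,"rx":0,"ry":0,"rz":-18.5},
{"x":38,"y":-61,"z":-175,"rx":0,"ry":0,"rz":-20.5},
{"x":38,"y":-64,"z":-205,"rx":0,"ry":0,"rz":-21.5}
(np.float64(0.44819142049787747), np.float64(-0.08719011566445595), 0.31700000000000006, np.float64(242.75))
```

View pics/w1.png

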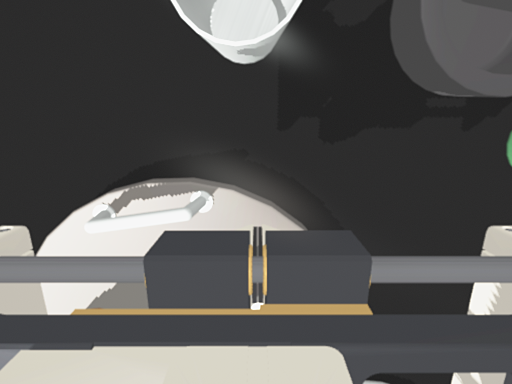

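```bash
python3 - <<'E'
from h import *
from cell import *
import cv2
p=read_camera("wrist")
a=np.radians(128.5);X=np.array([np.cos(a),np.sin(a),0]);Y=np.array([np.sin(a),-np.cos(a),0]);Z=np.array([0,0,-1])
o=np.array(observe()["tool_pos"]);print(o)
pts=np.array([o+X*x+Y*y+Z*z for z in(.03,.0655) for x in(-.0095,.0095) for y in(-.019,.019)])
print(cv2.projectPoints(pts,p["rvec"],p["tvec"],p["K"],None)[0].reshape(-1,2).round())
R=cv2.Rodrigues(p["rvec"])[0];print("cam in tool",[round(float((-R.T@p["tvec"].ravel()-o)@v),3) for v in(X,Y,Z)])
E
```

```text
[0.54849958 0.17736905 0.17478148]
[[218. 291.]
 [297. 291.]
 [217. 256.]
 [298. 256.]
 [226. 257.]
 [289. 257.]
 [225. 227.]
 [290. 227.]]
cam in tool [0.072, -0.001, -0.091]
```

```bash
python3 - <<'E'
from h import *
f=lambda th,z,r=.150:(*fing(th,z,t=-.057,r=r)[:3],th-90)
p0=np.array([*fing(128.5,0)[:2],.172])
rows(p0,128.5,[f(130.5,.172),f(130.5,.112)]);print(f(130.5,.112))
inc=[1,1.5,2,2,2,2.5,3,3.5,4,4.5,5,5.5,6,6.5,7]+[7.35]*5
th=130.5+np.cumsum(inc)
rows(np.array(f(130.5,.112)[:3]),40.5,[f(t,.112) for t in th])
t=th[-1];print("exit",t,f(t,.112));p1=np.array(f(t,.112)[:3])
ex=[];z=.112;r=.150
for dt,dz,dr in [(6.5,.02,.0),(5,.035,.005),(4,.04,.01),(3,.04,.01),(2,.04,0),(1,.03,0)]:
    t+=dt;z+=dz;r+=dr;ex.append(f(t,z,r=r))
rows(p1,th[-1]-90,ex);print(ex[-1])
E
```

```text
{"x":14,"y":-14,"z":0,"rx":0,"ry":0,"rz":88.0},
{"x":14,"y":-14,"z":60,"rx":0,"ry":0,"rz":88.0}
(np.float64(0.5274259327896743), np.float64(0.17857943359482512), 0.112, 40.5)
{"x":-3,"y":-1,"z":0,"rx":0,"ry":0,"rz":-1.0},
{"x":-7,"y":-2,"z":0,"rx":0,"ry":0,"rz":-2.5},
{"x":-12,"y":-4,"z":0,"rx":0,"ry":0,"rz":-4.5},
{"x":-17,"y":-5,"z":0,"rx":0,"ry":0,"rz":-6.5},
{"x":-23,"y":-7,"z":0,"rx":0,"ry":0,"rz":-8.5},
{"x":-30,"y":-8,"z":0,"rx":0,"ry":0,"rz":-11.0},
{"x":-38,"y":-9,"z":0,"rx":0,"ry":0,"rz":-14.0},
{"x":-48,"y":-10,"z":0,"rx":0,"ry":0,"rz":-17.5},
{"x":-59,"y":-10,"z":0,"rx":0,"ry":0,"rz":-21.5},
{"x":-72,"y":-10,"z":0,"rx":0,"ry":0,"rz":-26.0},
{"x":-85,"y":-8,"z":0,"rx":0,"ry":0,"rz":-31.0},
{"x":-100,"y":-4,"z":0,"rx":0,"ry":0,"rz":-36.5},
{"x":-116,"y":1,"z":0,"rx":0,"ry":0,"rz":-42.5},
{"x":-133,"y":9,"z":0,"rx":0,"ry":0,"rz":-49.0},
{"x":-149,"y":19,"z":0,"rx":0,"ry":0,"rz":-56.0},
{"x":-165,"y":32,"z":0,"rx":0,"ry":0,"rz":-63.3},
{"x":-180,"y":47,"z":0,"rx":0,"ry":0,"rz":-70.7},
{"x":-192,"y":63,"z":0,"rx":0,"ry":0,"rz":-78.1},
{"x":-202,"y":81,"z":0,"rx":0,"ry":0,"rz":-85.4},
{"x":-210,"y":100,"z":0,"rx":0,"ry":0,"rz":-92.8}
exit 223.25 (np.float64(0.4331889240690375), np.float64(-0.03376030326565705), 0.112, np.float64(133.25))
{"x":-17,"y":-5,"z":-20,"rx":0,"ry":0,"rz":-6.5},
{"x":-32,"y":-13,"z":-55,"rx":0,"ry":0,"rz":-11.5},
{"x":-46,"y":-24,"z":-95,"rx":0,"ry":0,"rz":-15.5},
{"x":-58,"y":-34,"z":-135,"rx":0,"ry":0,"rz":-18.5},
{"x":-65,"y":-34,"z":-175,"rx":0,"ry":0,"rz":-20.5},
{"x":-68,"y":-34,"z":-205,"rx":0,"ry":0,"rz":-21.5}
(np.float64(0.4552965272263458), np.float64(-0.10646523228013126), 0.31700000000000006, np.float64(154.75))
```

arm_command([
  {"x": 14, "y": -14, "z": 0, "rx": 0, "ry": 0, "rz": 88},
  {"x": 14, "y": -14, "z": 0, "rx": 0, "ry": 0, "rz": 88},
  {"x": 14, "y": -14, "z": 0, "rx": 0, "ry": 0, "rz": 88},
  {"x": 14, "y": -14, "z": 0, "rx": 0, "ry": 0, "rz": 88},
  {"x": 14, "y": -14, "z": 0, "rx": 0, "ry": 0, "rz": 88},
  {"x": 14, "y": -14, "z": 0, "rx": 0, "ry": 0, "rz": 88},
  {"x": 14, "y": -14, "z": 0, "rx": 0, "ry": 0, "rz": 88},
  {"x": 14, "y": -14, "z": 0, "rx": 0, "ry": 0, "rz": 88},
  {"x": 14, "y": -14, "z": 0, "rx": 0, "ry": 0, "rz": 88},
  {"x": 14, "y": -14, "z": 0, "rx": 0, "ry": 0, "rz": 88},
  {"x": 14, "y": -14, "z": 20, "rx": 0, "ry": 0, "rz": 88},
  {"x": 14, "y": -14, "z": 40, "rx": 0, "ry": 0, "rz": 88},
  {"x": 14, "y": -14, "z": 60, "rx": 0, "ry": 0, "rz": 88},
  {"x": 14, "y": -14, "z": 60, "rx": 0, "ry": 0, "rz": 88},
])

```text
time: 4.45
tool_pos: [0.5272, 0.1791, 0.1118]
tool_rot: [-3.141, 0.001, 0.706]
contact_force: [-0.3, 0.9, -0.5]
opening: 0.0004
grip_force: 0.0
```

```bash
python3 - <<'E'
from cell import *
import cv2
p=read_camera("wrist");cv2.imwrite("pics/w2.png",p["pixels"]);s=observe();print(s["tool_pos"],s["contact_force"])
E
```

```text
[0.52789735 0.17929064 0.11303815] [ 0.7387951  -0.06177957 -0.20505295]
```

View pics/w2.png

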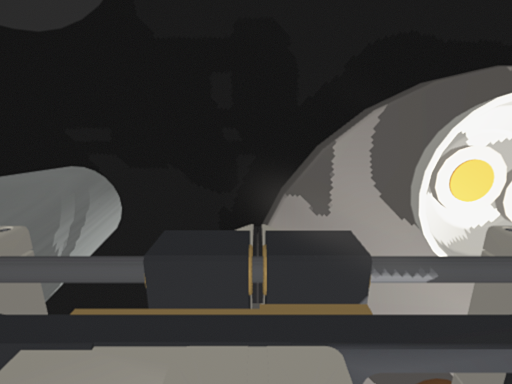

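arm_command([
  {"x": -3, "y": -1, "z": 0, "rx": 0, "ry": 0, "rz": -1.0},
  {"x": -7, "y": -2, "z": 0, "rx": 0, "ry": 0, "rz": -2.5},
  {"x": -12, "y": -4, "z": 0, "rx": 0, "ry": 0, "rz": -4.5},
  {"x": -17, "y": -5, "z": 0, "rx": 0, "ry": 0, "rz": -6.5},
  {"x": -23, "y": -7, "z": 0, "rx": 0, "ry": 0, "rz": -8.5},
  {"x": -30, "y": -8, "z": 0, "rx": 0, "ry": 0, "rz": -11.0},
  {"x": -38, "y": -9, "z": 0, "rx": 0, "ry": 0, "rz": -14.0},
  {"x": -48, "y": -10, "z": 0, "rx": 0, "ry": 0, "rz": -17.5},
  {"x": -59, "y": -10, "z": 0, "rx": 0, "ry": 0, "rz": -21.5},
  {"x": -72, "y": -10, "z": 0, "rx": 0, "ry": 0, "rz": -26.0},
  {"x": -85, "y": -8, "z": 0, "rx": 0, "ry": 0, "rz": -31.0},
  {"x": -100, "y": -4, "z": 0, "rx": 0, "ry": 0, "rz": -36.5},
  {"x": -116, "y": 1, "z": 0, "rx": 0, "ry": 0, "rz": -42.5},
  {"x": -133, "y": 9, "z": 0, "rx": 0, "ry": 0, "rz": -49.0},
  {"x": -149, "y": 19, "z": 0, "rx": 0, "ry": 0, "rz": -56.0},
  {"x": -165, "y": 32, "z": 0, "rx": 0, "ry": 0, "rz": -63.3},
  {"x": -180, "y": 47, "z": 0, "rx": 0, "ry": 0, "rz": -70.7},
  {"x": -192, "y": 63, "z": 0, "rx": 0, "ry": 0, "rz": -78.1},
  {"x": -202, "y": 81, "z": 0, "rx": 0, "ry": 0, "rz": -85.4},
  {"x": -210, "y": 100, "z": 0, "rx": 0, "ry": 0, "rz": -92.8},
])

```text
time: 6.5
tool_pos: [0.433, -0.0341, 0.1133]
tool_rot: [3.141, 0.002, 2.333]
contact_force: [0.1, 0.5, -0.7]
opening: 0.0004
grip_force: 0.0
```

arm_command([
  {"x": -17, "y": -5, "z": -20, "rx": 0, "ry": 0, "rz": -6.5},
  {"x": -32, "y": -13, "z": -55, "rx": 0, "ry": 0, "rz": -11.5},
  {"x": -46, "y": -24, "z": -95, "rx": 0, "ry": 0, "rz": -15.5},
  {"x": -58, "y": -34, "z": -135, "rx": 0, "ry": 0, "rz": -18.5},
  {"x": -65, "y": -34, "z": -175, "rx": 0, "ry": 0, "rz": -20.5},
  {"x": -68, "y": -34, "z": -205, "rx": 0, "ry": 0, "rz": -21.5},
])

```text
time: 7.1
tool_pos: [0.4548, -0.1068, 0.321]
tool_rot: [3.141, 0.005, 2.703]
contact_force: [0.5, 0.6, 0.1]
opening: 0.0002
grip_force: 0.0
```

```bash
cat > obs.py <<'E'
import json,sys
from cell import *
from h import *
def look(names=("top",),qs=("dish","handle_a")):
    for n in names:
        t=observe()["time"];p=read_camera(n)
        for q in qs:
            for d in mark_of(p,q)[:2]:
                P=np.array(d["point"]);v=P[:2]-C;th=np.degrees(np.arctan2(v[1],v[0]))
                rec=[t,n,q,*[round(float(k),4) for k in P],round(float(np.hypot(*v)),4),round(float(th),2),round(d["confidence"],2)]
                print(rec);open("log.txt","a").write(json.dumps(rec)+"\n")
E
python3 - <<'E'
from obs import *
import cv2
look(("top","scene","top"))
p=read_camera("wrist");m=trace(p,"grinder")
print([ (d["confidence"],int(d["pixels"].sum()),np.argwhere(d["pixels"]).mean(0)) for d in m[:2]])
R=cv2.Rodrigues(p["rvec"])[0];print("cam z axis",R[2],"pos",-R.T@p["tvec"].ravel(),p["K"][0,0])
print(cv2.projectPoints(np.array([[.41,-.283,.12],[.41,-.283,0.]]),p["rvec"],p["tvec"],p["K"],None)[0].ravel())
cv2.imwrite("pics/w3.png",p["pixels"]);print(observe()["time"])
E
```

```text
[7.1, 'top', 'dish', 0.4844, 0.014, 0.0331, 0.098, -172.08, 0.61]
[7.1, 'top', 'handle_a', 0.576, 0.1663, 0.0696, 0.1389, 92.27, 0.85]
[7.1, 'top', 'handle_a', 0.5776, -0.112, 0.064, 0.1396, -91.6, 0.72]
[7.25, 'scene', 'dish', 0.4908, -0.0014, 0.0348, 0.0952, -162.33, 0.69]
[7.25, 'scene', 'handle_a', 0.6082, -0.1102, 0.0652, 0.1403, -79.03, 0.94]
[7.25, 'scene', 'handle_a', 0.5512, 0.1585, 0.0607, 0.1345, 103.02, 0.57]
[7.4, 'top', 'dish', 0.4942, -0.0208, 0.0324, 0.0998, -151.05, 0.58]
[7.4, 'top', 'dish', 0.5753, 0.0225, -0.004, 0.008, -141.12, 0.56]
[7.4, 'top', 'handle_a', 0.6357, -0.1012, 0.0646, 0.1396, -67.16, 0.71]
[7.4, 'top', 'handle_a', 0.5228, 0.1574, 0.0669, 0.1425, 114.32, 0.67]
[(0.86, 4916, array([216.27827502,  96.62896664])), (0.52, 22938, array([175.13628041, 396.17830674]))]
cam z axis [ 0.24007517 -0.11281116 -0.96417714] pos [ 0.38900536 -0.07520412  0.4077863 ] 285.98000671634526
[ 89.73448414 221.36354424 135.67230918 192.78998656]
7.65
```

```bash
python3 -c "
import cv2
a=cv2.imread('pics/w3.png')[150:290,20:200];cv2.imwrite('pics/w3c.png',cv2.resize(a,(720,560),interpolation=cv2.INTER_CUBIC))"
```

```text
(no output)
```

View pics/w3c.png

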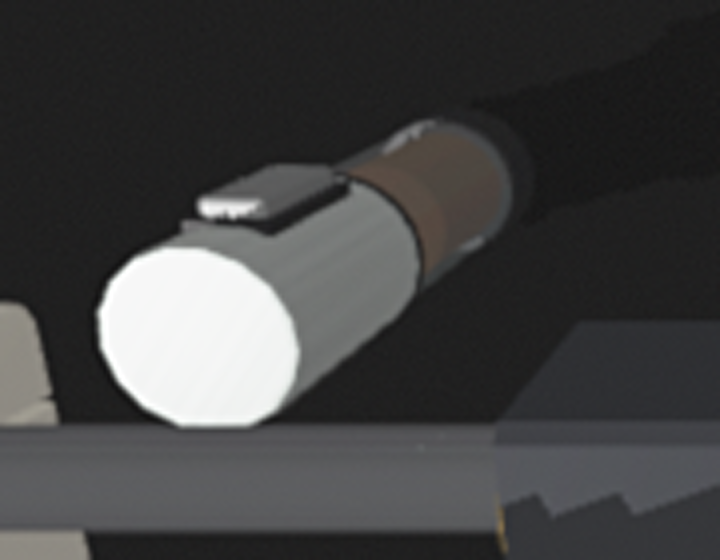

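```bash
python3 - <<'E'
from obs import *
import cv2
p=read_camera("wrist")
ms=mark_of(p,"grinder")[:1]
for d in ms: print(d["point"],d["confidence"])
g=np.array([.409,-.283])
for w in range(0,360,15):
    a=np.radians(w);o=np.array([[*(g+.030*np.array([np.cos(a),np.sin(a)])),z] for z in (.105,.122,.139)])
    print(w,cv2.projectPoints(o,p["rvec"],p["tvec"],p["K"],None)[0].reshape(-1,2).round(1).tolist())
print(cv2.projectPoints(np.array([[*g,.158]]),p["rvec"],p["tvec"],p["K"],None)[0].ravel())
look(("top",),("handle_a",))
E
```

```text
[0.4111, -0.2799, 0.0021] 0.91
0 [[111.6, 237.9], [103.9, 244.3], [95.4, 251.4]]
15 [[116.8, 234.5], [109.4, 240.7], [101.2, 247.6]]
30 [[120.8, 229.8], [113.6, 235.8], [105.5, 242.4]]
45 [[123.2, 224.0], [116.0, 229.7], [108.1, 236.1]]
60 [[123.8, 217.6], [116.7, 223.0], [108.7, 229.1]]
75 [[122.6, 211.0], [115.4, 216.1], [107.2, 221.8]]
90 [[119.7, 204.6], [112.2, 209.4], [103.8, 214.7]]
105 [[115.1, 198.9], [107.3, 203.4], [98.6, 208.4]]
120 [[109.1, 194.3], [101.0, 198.5], [91.9, 203.3]]
135 [[102.3, 191.1], [93.8, 195.2], [84.2, 199.8]]
150 [[95.1, 189.6], [86.1, 193.6], [76.1, 198.1]]
165 [[88.0, 190.0], [78.6, 194.0], [68.2, 198.5]]
180 [[81.5, 192.1], [71.8, 196.2], [61.0, 200.8]]
195 [[76.2, 195.8], [66.2, 200.1], [55.1, 205.0]]
210 [[72.3, 200.8], [62.1, 205.4], [50.8, 210.5]]
225 [[70.1, 206.9], [59.9, 211.7], [48.6, 217.2]]
240 [[69.8, 213.4], [59.7, 218.6], [48.4, 224.4]]
255 [[71.3, 220.0], [61.4, 225.5], [50.3, 231.6]]
270 [[74.6, 226.2], [64.8, 232.0], [54.0, 238.5]]
285 [[79.3, 231.6], [69.8, 237.7], [59.4, 244.4]]
300 [[85.1, 235.9], [76.0, 242.2], [65.9, 249.1]]
315 [[91.7, 238.8], [83.0, 245.2], [73.3, 252.3]]
330 [[98.6, 240.1], [90.2, 246.6], [81.0, 253.8]]
345 [[105.3, 239.8], [97.4, 246.3], [88.5, 253.5]]
[ 66.46487649 234.19688244]
[7.75, 'top', 'handle_a', 0.6869, -0.0577, 0.0644, 0.1355, -38.95, 0.91]
[7.75, 'top', 'handle_a', 0.6497, 0.0729, 0.0307, 0.0819, 33.65, 0.62]
```

arm_command([
  {"x": -33, "y": -177, "z": 17, "rx": 0, "ry": 0, "rz": 93.75},
  {"x": -33, "y": -177, "z": 17, "rx": 0, "ry": 0, "rz": 93.75},
  {"x": -33, "y": -177, "z": 17, "rx": 0, "ry": 0, "rz": 93.75},
  {"x": -33, "y": -177, "z": 17, "rx": 0, "ry": 0, "rz": 93.75},
  {"x": -33, "y": -177, "z": 17, "rx": 0, "ry": 0, "rz": 93.75},
  {"x": -33, "y": -177, "z": 17, "rx": 0, "ry": 0, "rz": 93.75},
  {"x": -33, "y": -177, "z": 17, "rx": 0, "ry": 0, "rz": 93.75},
  {"x": -33, "y": -177, "z": 17, "rx": 0, "ry": 0, "rz": 93.75},
  {"x": -33, "y": -177, "z": 17, "rx": 0, "ry": 0, "rz": 93.75},
  {"x": -33, "y": -177, "z": 17, "rx": 0, "ry": 0, "rz": 93.75},
  {"x": -33, "y": -177, "z": 17, "rx": 0, "ry": 0, "rz": 93.75},
  {"x": -33, "y": -177, "z": 17, "rx": 0, "ry": 0, "rz": 93.75},
], hand=91.8)

```text
time: 9.05
tool_pos: [0.4092, -0.2802, 0.3001]
tool_rot: [-3.141, -0.0, 1.064]
contact_force: [-0.4, -0.0, 0.1]
opening: 0.0903
grip_force: 0.0
```

```bash
python3 - <<'E'
from obs import *
import cv2
p=read_camera("wrist");cv2.imwrite("pics/w4.png",p["pixels"])
for d in mark_of(p,"grinder")[:1]: print(d["point"],d["confidence"])
print(cv2.projectPoints(np.array([[.41,-.281,.158]]),p["rvec"],p["tvec"],p["K"],None)[0].ravel())
look(("top","scene"),("handle_a","dish"))
print(observe()["tool_pos"],observe()["tool_rot"],observe()["opening"])
E
```

```text
[0.4135, -0.2797, -0.0019] 0.78
[258.84627275 204.0980081 ]
[9.15, 'top', 'handle_a', 0.5228, -0.0982, 0.0683, 0.1387, -115.03, 0.91]
[9.15, 'top', 'handle_a', 0.6326, 0.1519, 0.0659, 0.1345, 67.67, 0.65]
[9.15, 'top', 'dish', 0.6749, -0.0068, 0.0346, 0.0995, -20.17, 0.87]
[9.3, 'scene', 'handle_a', 0.5518, -0.1085, 0.0623, 0.1392, -102.32, 0.76]
[9.3, 'scene', 'handle_a', 0.609, 0.1576, 0.0653, 0.133, 78.06, 0.68]
[9.3, 'scene', 'dish', 0.6756, 0.0132, 0.0326, 0.0952, -8.64, 0.68]
[9.3, 'scene', 'dish', 0.6427, -0.3985, -0.0008, 0.4304, -81.82, 0.58]
[ 0.40911249 -0.28021655  0.30015226] [-3.14147203e+00 -9.66604981e-05  1.06607781e+00] 0.09205409523531143
```

View pics/w4.png

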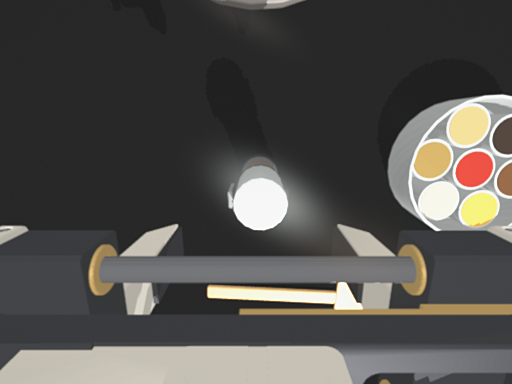

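arm_command([
  {"x": 0, "y": 0, "z": 40, "rx": 0, "ry": 0, "rz": 0},
  {"x": 0, "y": 0, "z": 80, "rx": 0, "ry": 0, "rz": 0},
  {"x": 0, "y": 0, "z": 115, "rx": 0, "ry": 0, "rz": 0},
  {"x": 0, "y": 0, "z": 131, "rx": 0, "ry": 0, "rz": 0},
  {"x": 0, "y": 0, "z": 131, "rx": 0, "ry": 0, "rz": 0},
])

```text
time: 9.95
tool_pos: [0.4082, -0.2793, 0.1669]
tool_rot: [-3.136, -0.001, 1.066]
contact_force: [0.2, -0.3, 0.1]
opening: 0.0917
grip_force: 0.0
```

arm_command([
  {"x": 0, "y": 0, "z": 0, "rx": 0, "ry": 0, "rz": 0},
  {"x": 0, "y": 0, "z": 0, "rx": 0, "ry": 0, "rz": 0},
  {"x": 0, "y": 0, "z": 0, "rx": 0, "ry": 0, "rz": 0},
  {"x": 0, "y": 0, "z": 0, "rx": 0, "ry": 0, "rz": 0},
  {"x": 0, "y": 0, "z": 0, "rx": 0, "ry": 0, "rz": 0},
  {"x": 0, "y": 0, "z": 0, "rx": 0, "ry": 0, "rz": 0},
], hand=45, squeeze=20)

```text
time: 10.55
tool_pos: [0.4096, -0.2806, 0.1697]
tool_rot: [3.14, 0.0, 1.065]
contact_force: [0.2, -1.8, 0.9]
opening: 0.0518
grip_force: 19.9
```

```bash
python3 - <<'E'
from obs import *
look(("top","scene"),("handle_a","dish"))
print(observe())
E
```

```text
[10.55, 'top', 'handle_a', 0.4395, 0.0572, 0.0677, 0.1451, 168.19, 0.86]
[10.55, 'top', 'handle_a', 0.7133, -0.0007, 0.0693, 0.1348, -12.08, 0.63]
[10.55, 'top', 'dish', 0.5904, 0.1215, 0.031, 0.0944, 84.59, 0.56]
[10.7, 'scene', 'handle_a', 0.4441, 0.0279, 0.0659, 0.1374, 179.83, 0.97]
[10.7, 'scene', 'handle_a', 0.7188, 0.0187, 0.061, 0.1376, -3.67, 0.89]
[10.7, 'scene', 'dish', 0.5731, 0.1213, 0.0329, 0.0942, 95.12, 0.9]
{'time': 10.85, 'qpos': array([-7.55256741e-01,  4.28993913e-01,  1.77082151e+00,  1.50189852e-04,
        9.39867111e-01, -2.49622284e-01]), 'qvel': array([-3.70705542e-04,  5.91020595e-04, -7.37105696e-05, -7.20115565e-04,
        1.25570688e-04, -5.85060753e-05]), 'joint_efforts': array([ 8.56856606e-02, -3.99750602e+01, -1.68596202e+01,  4.87986684e-02,
        8.10322165e-01,  1.59785163e-02]), 'tool_pos': array([ 0.40961507, -0.28066441,  0.16971149]), 'tool_rot': array([3.13971174e+00, 3.54190615e-04, 1.06507306e+00]), 'contact_force': array([ 1.29318009, -0.88259805,  5.03352391]), 'torque': array([-0.40410285, -0.20845528,  0.07023511]), 'grip_force': 19.91746813058853, 'opening': 0.05222689235824484}
```

arm_command([
  {"x": 0, "y": 0, "z": -15, "rx": 0, "ry": 0, "rz": 0},
  {"x": 0, "y": 0, "z": -45, "rx": 0, "ry": 0, "rz": 0},
  {"x": 10, "y": 0, "z": -80, "rx": 0, "ry": 0, "rz": 0},
  {"x": 40, "y": 0, "z": -105, "rx": 0, "ry": 0, "rz": 0},
  {"x": 80, "y": 1, "z": -116, "rx": 0, "ry": 0, "rz": 0},
  {"x": 120, "y": 1, "z": -116, "rx": 0, "ry": 0, "rz": 0},
  {"x": 155, "y": 1, "z": -116, "rx": 0, "ry": 0, "rz": 0},
  {"x": 176, "y": 1, "z": -116, "rx": 0, "ry": 0, "rz": 0},
  {"x": 184, "y": 1, "z": -116, "rx": 0, "ry": 0, "rz": 0},
  {"x": 184, "y": 1, "z": -116, "rx": 0, "ry": 0, "rz": 0},
])

```text
time: 11.85
tool_pos: [0.4988, -0.119, 0.2844]
tool_rot: [-3.139, 0.0, 1.067]
contact_force: [0.4, -0.8, -2.6]
opening: 0.0521
grip_force: 19.9
```

```bash
cat > fit.py <<'E'
import json,numpy as np
from scipy.optimize import least_squares
L=[json.loads(l) for l in open("log.txt")]
T0=9.0
def ang(t,th0,w0,k):
    s=np.asarray(t)-T0;b=.0174*k;q=.0065/.0174
    return th0+(w0+q)*(1-np.exp(-b*s))/b-q*s
def om(t,w0,k): q=.0065/.0174;return (w0+q)*np.exp(-.0174*k*(t-T0))-q
def res(p,full=True):
    cx,cy,th0,w0,k,dr,dp=p;o=[]
    for t,n,q,x,y,*_ in D:
        a=ang(t,th0,w0,k)
        if q=="dish": e=[cx+dr*np.cos(a+dp)-x,cy+dr*np.sin(a+dp)-y]
        else:
            e=min(([cx+s*.138*np.cos(a)-x,cy+s*.138*np.sin(a)-y] for s in(1,-1)),key=lambda v:np.hypot(*v))
        o+=[v/.004 for v in e]
    return np.array(o+[(cx-.582)/.002,(cy-.0275)/.002,(k-1)/.3] )
D=[l for l in L if (l[2]=="dish" and .08<l[6]<.11) or (l[2]!="dish" and .125<l[6]<.15)]
best=None
for w in (1.22,1.26,1.3):
    # handle at 92.27deg at 7.1
    r=least_squares(res,[.582,.0275,np.radians(92.27)+w*1.9,w,1,.096,-np.radians(84.5)],loss="soft_l1")
    if best is None or r.cost<best.cost: best=r
P=best.x;cov=np.linalg.inv(best.jac.T@best.jac)
def dish(t):
    a=ang(t,*P[2:5])+P[6];return P[0]+P[5]*np.cos(a),P[1]+P[5]*np.sin(a)
if __name__=="__main__":
    print(P.round(4),np.sqrt(np.diag(cov)).round(4),"cost",round(best.cost,1),len(D),"w last",om(L[-1][0],P[3],P[4]))
E
python3 - <<'E'
from obs import *
look(("top","scene"),("handle_a","dish"))
print(observe()["tool_pos"],observe()["tool_rot"],observe()["grip_force"],observe()["opening"],observe()["time"])
E
python3 fit.py
```

```text
[11.85, 'top', 'handle_a', 0.5532, -0.11, 0.0644, 0.1404, -101.63, 0.87]
[11.85, 'top', 'handle_a', 0.6028, 0.1633, 0.0676, 0.1375, 81.09, 0.79]
[11.85, 'top', 'dish', 0.4846, 0.0348, 0.0328, 0.0972, 175.69, 0.62]
[12.0, 'scene', 'handle_a', 0.5788, 0.1607, 0.0594, 0.1332, 91.16, 0.77]
[12.0, 'scene', 'handle_a', 0.5792, -0.1139, 0.064, 0.1414, -90.93, 0.77]
[12.0, 'scene', 'dish', 0.4824, 0.0153, 0.0344, 0.0998, -172.98, 0.7]
[ 0.49872455 -0.12068064  0.2851318 ] [-3.14128724e+00  1.13986846e-04  1.06356940e+00] 19.90864723920822 0.052034595815499136 12.15
[ 0.5796  0.026   4.1021  1.2967  1.062  -0.0965 -1.4783] [0.0008 0.0009 0.0111 0.0044 0.1698 0.0015 0.017 ] cost 7.3 28 w last 1.2066188391690482
```

```bash
cat > track.py <<'E'
from fit import *
from h import rows
from cell import observe
def track(p0,zs,blend=0,lead=.05,n=20):
    t0=observe()["time"];p0=np.array(p0);path=[]
    for i in range(1,n+1):
        t=t0+.1*i+(lead if i==n else 0)
        u=min(1,i/blend) if blend else 1;u=u*u*(3-2*u)
        q=np.array(dish(t));q=(1-u)*p0[:2]+u*q
        path.append((*q,zs[min(i-1,len(zs)-1)],61.0))
    print("t0",t0,"w",om(t0,P[3],P[4]),"obs TCP",observe()["tool_pos"],"end cmd",np.round(path[-1],4));rows(p0,61.0,path)
E
python3 -c "
from track import *
track([.500,-.1203,.285],[.285]*9+[.278,.27,.263],blend=9)"
```

```text
t0 12.15 w 1.2022449207109103 obs TCP [ 0.49872455 -0.12068064  0.2851318 ] end cmd [ 6.659e-01 -1.700e-02  2.630e-01  6.100e+01]
{"x":3,"y":-2,"z":0,"rx":0,"ry":0,"rz":-0.0},
{"x":11,"y":-7,"z":0,"rx":0,"ry":0,"rz":-0.0},
{"x":20,"y":-11,"z":0,"rx":0,"ry":0,"rz":-0.0},
{"x":31,"y":-13,"z":0,"rx":0,"ry":0,"rz":-0.0},
{"x":42,"y":-12,"z":0,"rx":0,"ry":0,"rz":-0.0},
{"x":52,"y":-6,"z":0,"rx":0,"ry":0,"rz":-0.0},
{"x":61,"y":3,"z":0,"rx":0,"ry":0,"rz":-0.0},
{"x":69,"y":14,"z":0,"rx":0,"ry":0,"rz":-0.0},
{"x":74,"y":25,"z":0,"rx":0,"ry":0,"rz":-0.0},
{"x":78,"y":36,"z":7,"rx":0,"ry":0,"rz":-0.0},
{"x":83,"y":46,"z":15,"rx":0,"ry":0,"rz":-0.0},
{"x":89,"y":56,"z":22,"rx":0,"ry":0,"rz":-0.0},
{"x":96,"y":64,"z":22,"rx":0,"ry":0,"rz":-0.0},
{"x":104,"y":72,"z":22,"rx":0,"ry":0,"rz":-0.0},
{"x":113,"y":79,"z":22,"rx":0,"ry":0,"rz":-0.0},
{"x":123,"y":85,"z":22,"rx":0,"ry":0,"rz":-0.0},
{"x":133,"y":89,"z":22,"rx":0,"ry":0,"rz":-0.0},
{"x":143,"y":92,"z":22,"rx":0,"ry":0,"rz":-0.0},
{"x":154,"y":94,"z":22,"rx":0,"ry":0,"rz":-0.0},
{"x":171,"y":95,"z":22,"rx":0,"ry":0,"rz":-0.0}
```

arm_command([
  {"x": 3, "y": -2, "z": 0, "rx": 0, "ry": 0, "rz": 0},
  {"x": 11, "y": -7, "z": 0, "rx": 0, "ry": 0, "rz": 0},
  {"x": 20, "y": -11, "z": 0, "rx": 0, "ry": 0, "rz": 0},
  {"x": 31, "y": -13, "z": 0, "rx": 0, "ry": 0, "rz": 0},
  {"x": 42, "y": -12, "z": 0, "rx": 0, "ry": 0, "rz": 0},
  {"x": 52, "y": -6, "z": 0, "rx": 0, "ry": 0, "rz": 0},
  {"x": 61, "y": 3, "z": 0, "rx": 0, "ry": 0, "rz": 0},
  {"x": 69, "y": 14, "z": 0, "rx": 0, "ry": 0, "rz": 0},
  {"x": 74, "y": 25, "z": 0, "rx": 0, "ry": 0, "rz": 0},
  {"x": 78, "y": 36, "z": 7, "rx": 0, "ry": 0, "rz": 0},
  {"x": 83, "y": 46, "z": 15, "rx": 0, "ry": 0, "rz": 0},
  {"x": 89, "y": 56, "z": 22, "rx": 0, "ry": 0, "rz": 0},
  {"x": 96, "y": 64, "z": 22, "rx": 0, "ry": 0, "rz": 0},
  {"x": 104, "y": 72, "z": 22, "rx": 0, "ry": 0, "rz": 0},
  {"x": 113, "y": 79, "z": 22, "rx": 0, "ry": 0, "rz": 0},
  {"x": 123, "y": 85, "z": 22, "rx": 0, "ry": 0, "rz": 0},
  {"x": 133, "y": 89, "z": 22, "rx": 0, "ry": 0, "rz": 0},
  {"x": 143, "y": 92, "z": 22, "rx": 0, "ry": 0, "rz": 0},
  {"x": 154, "y": 94, "z": 22, "rx": 0, "ry": 0, "rz": 0},
  {"x": 171, "y": 95, "z": 22, "rx": 0, "ry": 0, "rz": 0},
])

```text
time: 14.15
tool_pos: [0.6655, -0.0159, 0.263]
tool_rot: [-3.141, 0.0, 1.064]
contact_force: [0.4, -0.2, -2.7]
opening: 0.0526
grip_force: 19.9
```

```bash
python3 - <<'E'
from obs import *
import cv2
t=observe()["time"];p=read_camera("scene");cv2.imwrite("pics/s5.png",p["pixels"])
for d in mark_of(p,"handle_a")[:2]:
    P=np.array(d["point"]);v=P[:2]-C
    rec=[t,"scene","handle_a",*P.round(4).tolist(),round(float(np.hypot(*v)),4),0,round(d["confidence"],2)];print(rec)
    open("log.txt","a").write(json.dumps(rec)+"\n")
E
python3 fit.py; python3 -c "
from track import *
print('dish at 14.15',dish(14.15))
track([.6659,-.0170,.263],[.263],lead=.05)"
```

```text
[14.15, 'scene', 'handle_a', 0.6619, 0.1379, 0.0687, 0.1366, 0, 0.82]
[14.15, 'scene', 'handle_a', 0.4999, -0.0894, 0.0622, 0.1426, 0, 0.64]
[ 0.5797  0.0259  4.1031  1.2969  1.0844 -0.0965 -1.4785] [0.0008 0.0008 0.0094 0.0043 0.0973 0.0015 0.0169] cost 7.7 30 w last 1.1421765439078682
dish at 14.15 (np.float64(0.6631331036625558), np.float64(-0.022609287265801935))
t0 14.25 w 1.1393192431795727 obs TCP [ 0.66587023 -0.01401985  0.26290079] end cmd [ 0.5518  0.1182  0.263  61.    ]
{"x":16,"y":-2,"z":0,"rx":0,"ry":0,"rz":-0.0},
{"x":26,"y":-5,"z":0,"rx":0,"ry":0,"rz":-0.0},
{"x":36,"y":-9,"z":0,"rx":0,"ry":0,"rz":-0.0},
{"x":46,"y":-14,"z":0,"rx":0,"ry":0,"rz":-0.0},
{"x":55,"y":-20,"z":0,"rx":0,"ry":0,"rz":-0.0},
{"x":63,"y":-27,"z":0,"rx":0,"ry":0,"rz":-0.0},
{"x":70,"y":-35,"z":0,"rx":0,"ry":0,"rz":-0.0},
{"x":77,"y":-44,"z":0,"rx":0,"ry":0,"rz":-0.0},
{"x":82,"y":-53,"z":0,"rx":0,"ry":0,"rz":-0.0},
{"x":86,"y":-63,"z":0,"rx":0,"ry":0,"rz":-0.0},
{"x":89,"y":-73,"z":0,"rx":0,"ry":0,"rz":-0.0},
{"x":91,"y":-84,"z":0,"rx":0,"ry":0,"rz":-0.0},
{"x":92,"y":-94,"z":0,"rx":0,"ry":0,"rz":-0.0},
{"x":92,"y":-105,"z":0,"rx":0,"ry":0,"rz":-0.0},
{"x":90,"y":-115,"z":0,"rx":0,"ry":0,"rz":-0.0},
{"x":88,"y":-126,"z":0,"rx":0,"ry":0,"rz":-0.0},
{"x":84,"y":-135,"z":0,"rx":0,"ry":0,"rz":-0.0},
{"x":79,"y":-145,"z":0,"rx":0,"ry":0,"rz":-0.0},
{"x":73,"y":-154,"z":0,"rx":0,"ry":0,"rz":-0.0},
{"x":63,"y":-165,"z":0,"rx":0,"ry":0,"rz":-0.0}
```

```bash
python3 -c "
import cv2
a=cv2.imread('pics/s5.png')[120:270,150:350];cv2.imwrite('pics/s5c.png',cv2.resize(a,(800,600),interpolation=cv2.INTER_CUBIC))"
```

```text
(no output)
```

View pics/s5c.png

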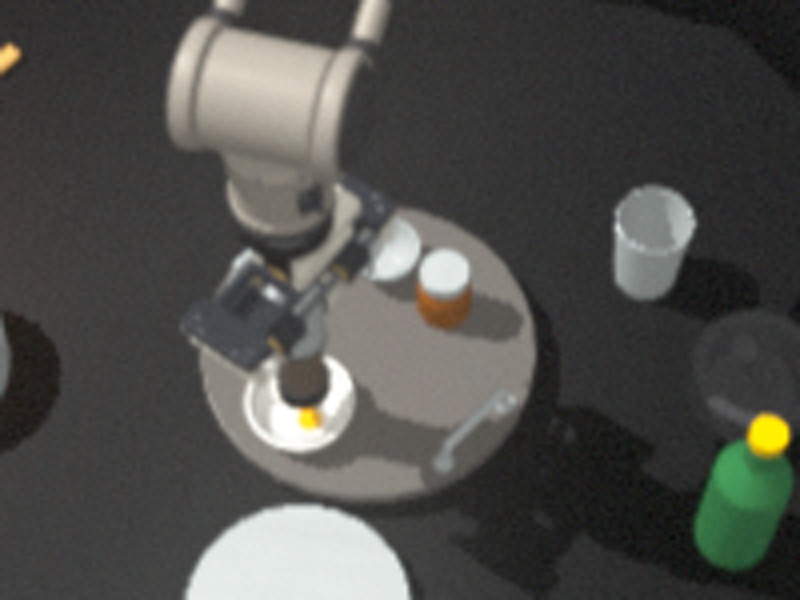

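arm_command([
  {"x": 16, "y": -2, "z": 0, "rx": 0, "ry": 0, "rz": 0},
  {"x": 26, "y": -5, "z": 0, "rx": 0, "ry": 0, "rz": 0},
  {"x": 36, "y": -9, "z": 0, "rx": 0, "ry": 0, "rz": 0},
  {"x": 46, "y": -14, "z": 0, "rx": 0, "ry": 0, "rz": 0},
  {"x": 55, "y": -20, "z": 0, "rx": 0, "ry": 0, "rz": 0},
  {"x": 63, "y": -27, "z": 0, "rx": 0, "ry": 0, "rz": 0},
  {"x": 70, "y": -35, "z": 0, "rx": 0, "ry": 0, "rz": 0},
  {"x": 77, "y": -44, "z": 0, "rx": 0, "ry": 0, "rz": 0},
  {"x": 82, "y": -53, "z": 0, "rx": 0, "ry": 0, "rz": 0},
  {"x": 86, "y": -63, "z": 0, "rx": 0, "ry": 0, "rz": 0},
  {"x": 89, "y": -73, "z": 0, "rx": 0, "ry": 0, "rz": 0},
  {"x": 91, "y": -84, "z": 0, "rx": 0, "ry": 0, "rz": 0},
  {"x": 92, "y": -94, "z": 0, "rx": 0, "ry": 0, "rz": 0},
  {"x": 92, "y": -105, "z": 0, "rx": 0, "ry": 0, "rz": 0},
  {"x": 90, "y": -115, "z": 0, "rx": 0, "ry": 0, "rz": 0},
  {"x": 88, "y": -126, "z": 0, "rx": 0, "ry": 0, "rz": 0},
  {"x": 84, "y": -135, "z": 0, "rx": 0, "ry": 0, "rz": 0},
  {"x": 79, "y": -145, "z": 0, "rx": 0, "ry": 0, "rz": 0},
  {"x": 73, "y": -154, "z": 0, "rx": 0, "ry": 0, "rz": 0},
  {"x": 63, "y": -165, "z": 0, "rx": 0, "ry": 0, "rz": 0},
])

```text
time: 16.25
tool_pos: [0.5506, 0.1188, 0.2633]
tool_rot: [3.141, -0.0, 1.065]
contact_force: [0.2, -0.5, -2.0]
opening: 0.0517
grip_force: 19.9
```

```bash
python3 - <<'E'
from obs import *
import cv2
t=observe()["time"];p=read_camera("scene");cv2.imwrite("pics/s6.png",p["pixels"])
for d in mark_of(p,"handle_a")[:2]:
    P=np.array(d["point"]);v=P[:2]-C
    rec=[t,"scene","handle_a",*P.round(4).tolist(),round(float(np.hypot(*v)),4),0,round(d["confidence"],2)];print(rec)
    open("log.txt","a").write(json.dumps(rec)+"\n")
E
python3 fit.py; python3 -c "
from track import *
print('dish at 16.25',dish(16.25))
track([.5518,.1182,.263],[.263],lead=0)
for i in range(1,4):
  t=18.35+2*(i-1)
print(dish(18.35))"
```

```text
[16.25, 'scene', 'handle_a', 0.7157, 0.0419, 0.0592, 0.135, 0, 0.81]
[16.25, 'scene', 'handle_a', 0.4434, 0.0093, 0.0649, 0.1393, 0, 0.68]
[ 0.5797  0.0258  4.1055  1.2977  1.129  -0.0965 -1.4793] [0.0008 0.0008 0.0083 0.0041 0.0556 0.0015 0.0169] cost 7.9 32 w last 1.0758226026868962
dish at 16.25 (np.float64(0.5590410614027603), np.float64(0.12011501633233622))
t0 16.35 w 1.072978135842319 obs TCP [0.54962954 0.11861045 0.26348934] end cmd [ 5.154e-01 -4.620e-02  2.630e-01  6.100e+01]
{"x":-10,"y":-9,"z":0,"rx":0,"ry":0,"rz":-0.0},
{"x":-19,"y":-14,"z":0,"rx":0,"ry":0,"rz":-0.0},
{"x":-28,"y":-19,"z":0,"rx":0,"ry":0,"rz":-0.0},
{"x":-37,"y":-23,"z":0,"rx":0,"ry":0,"rz":-0.0},
{"x":-47,"y":-25,"z":0,"rx":0,"ry":0,"rz":-0.0},
{"x":-57,"y":-27,"z":0,"rx":0,"ry":0,"rz":-0.0},
{"x":-68,"y":-27,"z":0,"rx":0,"ry":0,"rz":-0.0},
{"x":-78,"y":-27,"z":0,"rx":0,"ry":0,"rz":-0.0},
{"x":-88,"y":-25,"z":0,"rx":0,"ry":0,"rz":-0.0},
{"x":-97,"y":-23,"z":0,"rx":0,"ry":0,"rz":-0.0},
{"x":-107,"y":-19,"z":0,"rx":0,"ry":0,"rz":-0.0},
{"x":-116,"y":-14,"z":0,"rx":0,"ry":0,"rz":-0.0},
{"x":-124,"y":-9,"z":0,"rx":0,"ry":0,"rz":-0.0},
{"x":-132,"y":-3,"z":0,"rx":0,"ry":0,"rz":-0.0},
{"x":-139,"y":4,"z":0,"rx":0,"ry":0,"rz":-0.0},
{"x":-145,"y":12,"z":0,"rx":0,"ry":0,"rz":-0.0},
{"x":-151,"y":20,"z":0,"rx":0,"ry":0,"rz":-0.0},
{"x":-155,"y":29,"z":0,"rx":0,"ry":0,"rz":-0.0},
{"x":-159,"y":38,"z":0,"rx":0,"ry":0,"rz":-0.0},
{"x":-161,"y":48,"z":0,"rx":0,"ry":0,"rz":-0.0}
(np.float64(0.5154014692043981), np.float64(-0.04617681544943972))
```

```bash
sed -i 's/lead=.05,n=20):/lead=.05,n=20,t0=None):/; s/t0=observe()\["time"\];p0/t0=t0 or observe()["time"];p0/' track.py; python3 -c "
from track import *
track([.5154,-.0462,.263],[.263],lead=0.05,t0=18.35)"
```

```text
t0 18.35 w 1.017246651221053 obs TCP [0.54962954 0.11861045 0.26348934] end cmd [ 0.6727 -0.      0.263  61.    ]
{"x":-2,"y":10,"z":0,"rx":0,"ry":0,"rz":-0.0},
{"x":-2,"y":19,"z":0,"rx":0,"ry":0,"rz":-0.0},
{"x":-2,"y":29,"z":0,"rx":0,"ry":0,"rz":-0.0},
{"x":-1,"y":39,"z":0,"rx":0,"ry":0,"rz":-0.0},
{"x":1,"y":48,"z":0,"rx":0,"ry":0,"rz":-0.0},
{"x":5,"y":57,"z":0,"rx":0,"ry":0,"rz":-0.0},
{"x":9,"y":66,"z":0,"rx":0,"ry":0,"rz":-0.0},
{"x":14,"y":74,"z":0,"rx":0,"ry":0,"rz":-0.0},
{"x":19,"y":82,"z":0,"rx":0,"ry":0,"rz":-0.0},
{"x":26,"y":89,"z":0,"rx":0,"ry":0,"rz":-0.0},
{"x":33,"y":96,"z":0,"rx":0,"ry":0,"rz":-0.0},
{"x":40,"y":101,"z":0,"rx":0,"ry":0,"rz":-0.0},
{"x":48,"y":106,"z":0,"rx":0,"ry":0,"rz":-0.0},
{"x":57,"y":110,"z":0,"rx":0,"ry":0,"rz":-0.0},
{"x":66,"y":114,"z":0,"rx":0,"ry":0,"rz":-0.0},
{"x":75,"y":116,"z":0,"rx":0,"ry":0,"rz":-0.0},
{"x":84,"y":117,"z":0,"rx":0,"ry":0,"rz":-0.0},
{"x":94,"y":118,"z":0,"rx":0,"ry":0,"rz":-0.0},
{"x":103,"y":117,"z":0,"rx":0,"ry":0,"rz":-0.0},
{"x":117,"y":115,"z":0,"rx":0,"ry":0,"rz":-0.0}
```

arm_command([
  {"x": -10, "y": -9, "z": 0, "rx": 0, "ry": 0, "rz": 0},
  {"x": -19, "y": -14, "z": 0, "rx": 0, "ry": 0, "rz": 0},
  {"x": -28, "y": -19, "z": 0, "rx": 0, "ry": 0, "rz": 0},
  {"x": -37, "y": -23, "z": 0, "rx": 0, "ry": 0, "rz": 0},
  {"x": -47, "y": -25, "z": 0, "rx": 0, "ry": 0, "rz": 0},
  {"x": -57, "y": -27, "z": 0, "rx": 0, "ry": 0, "rz": 0},
  {"x": -68, "y": -27, "z": 0, "rx": 0, "ry": 0, "rz": 0},
  {"x": -78, "y": -27, "z": 0, "rx": 0, "ry": 0, "rz": 0},
  {"x": -88, "y": -25, "z": 0, "rx": 0, "ry": 0, "rz": 0},
  {"x": -97, "y": -23, "z": 0, "rx": 0, "ry": 0, "rz": 0},
  {"x": -107, "y": -19, "z": 0, "rx": 0, "ry": 0, "rz": 0},
  {"x": -116, "y": -14, "z": 0, "rx": 0, "ry": 0, "rz": 0},
  {"x": -124, "y": -9, "z": 0, "rx": 0, "ry": 0, "rz": 0},
  {"x": -132, "y": -3, "z": 0, "rx": 0, "ry": 0, "rz": 0},
  {"x": -139, "y": 4, "z": 0, "rx": 0, "ry": 0, "rz": 0},
  {"x": -145, "y": 12, "z": 0, "rx": 0, "ry": 0, "rz": 0},
  {"x": -151, "y": 20, "z": 0, "rx": 0, "ry": 0, "rz": 0},
  {"x": -155, "y": 29, "z": 0, "rx": 0, "ry": 0, "rz": 0},
  {"x": -159, "y": 38, "z": 0, "rx": 0, "ry": 0, "rz": 0},
  {"x": -161, "y": 48, "z": 0, "rx": 0, "ry": 0, "rz": 0},
])

```text
time: 18.35
tool_pos: [0.5158, -0.0459, 0.2632]
tool_rot: [-3.141, -0.0, 1.065]
contact_force: [-0.3, 0.1, -2.4]
opening: 0.0518
grip_force: 19.9
```

arm_command([
  {"x": -2, "y": 10, "z": 0, "rx": 0, "ry": 0, "rz": 0},
  {"x": -2, "y": 19, "z": 0, "rx": 0, "ry": 0, "rz": 0},
  {"x": -2, "y": 29, "z": 0, "rx": 0, "ry": 0, "rz": 0},
  {"x": -1, "y": 39, "z": 0, "rx": 0, "ry": 0, "rz": 0},
  {"x": 1, "y": 48, "z": 0, "rx": 0, "ry": 0, "rz": 0},
  {"x": 5, "y": 57, "z": 0, "rx": 0, "ry": 0, "rz": 0},
  {"x": 9, "y": 66, "z": 0, "rx": 0, "ry": 0, "rz": 0},
  {"x": 14, "y": 74, "z": 0, "rx": 0, "ry": 0, "rz": 0},
  {"x": 19, "y": 82, "z": 0, "rx": 0, "ry": 0, "rz": 0},
  {"x": 26, "y": 89, "z": 0, "rx": 0, "ry": 0, "rz": 0},
  {"x": 33, "y": 96, "z": 0, "rx": 0, "ry": 0, "rz": 0},
  {"x": 40, "y": 101, "z": 0, "rx": 0, "ry": 0, "rz": 0},
  {"x": 48, "y": 106, "z": 0, "rx": 0, "ry": 0, "rz": 0},
  {"x": 57, "y": 110, "z": 0, "rx": 0, "ry": 0, "rz": 0},
  {"x": 66, "y": 114, "z": 0, "rx": 0, "ry": 0, "rz": 0},
  {"x": 75, "y": 116, "z": 0, "rx": 0, "ry": 0, "rz": 0},
  {"x": 84, "y": 117, "z": 0, "rx": 0, "ry": 0, "rz": 0},
  {"x": 94, "y": 118, "z": 0, "rx": 0, "ry": 0, "rz": 0},
  {"x": 103, "y": 117, "z": 0, "rx": 0, "ry": 0, "rz": 0},
  {"x": 117, "y": 115, "z": 0, "rx": 0, "ry": 0, "rz": 0},
])

```text
time: 20.35
tool_pos: [0.6727, 0.0019, 0.2632]
tool_rot: [-3.142, 0.0, 1.065]
contact_force: [0.4, -0.5, -2.8]
opening: 0.0519
grip_force: 19.9
```

```bash
python3 - <<'E'
from obs import *
import cv2
t=observe()["time"];p=read_camera("scene");cv2.imwrite("pics/s7.png",p["pixels"])
for d in mark_of(p,"handle_a")[:2]:
    P=np.array(d["point"]);v=P[:2]-C
    rec=[t,"scene","handle_a",*P.round(4).tolist(),round(float(np.hypot(*v)),4),0,round(d["confidence"],2)];print(rec)
    open("log.txt","a").write(json.dumps(rec)+"\n")
E
python3 fit.py; python3 -c "
from track import *
print('dish at 20.35',dish(20.35))
track([.6727,0,.263],[.263],lead=0)
track([*dish(22.45),.263],[.263],lead=0,t0=22.45)
track([*dish(24.45),.263],[.263],lead=0,n=12,t0=24.45)"
```

```text
[20.35, 'scene', 'handle_a', 0.5278, -0.1084, 0.0614, 0.1461, 0, 0.73]
[20.35, 'scene', 'handle_a', 0.6293, 0.1533, 0.064, 0.1346, 0, 0.6]
[ 0.5796  0.0257  4.1036  1.2964  1.0994 -0.0965 -1.4787] [0.0008 0.0008 0.0077 0.0036 0.0282 0.0015 0.0167] cost 8.9 34 w last 0.9705044875822899
dish at 20.35 (np.float64(0.672194350355823), np.float64(-0.0014592952453342696))
t0 20.45 w 0.967935855723852 obs TCP [0.67294133 0.00363288 0.26314857] end cmd [ 0.5674  0.1214  0.263  61.    ]
{"x":16,"y":-6,"z":0,"rx":0,"ry":0,"rz":-0.0},
{"x":25,"y":-10,"z":0,"rx":0,"ry":0,"rz":-0.0},
{"x":32,"y":-15,"z":0,"rx":0,"ry":0,"rz":-0.0},
{"x":40,"y":-20,"z":0,"rx":0,"ry":0,"rz":-0.0},
{"x":46,"y":-27,"z":0,"rx":0,"ry":0,"rz":-0.0},
{"x":53,"y":-33,"z":0,"rx":0,"ry":0,"rz":-0.0},
{"x":58,"y":-41,"z":0,"rx":0,"ry":0,"rz":-0.0},
{"x":63,"y":-49,"z":0,"rx":0,"ry":0,"rz":-0.0},
{"x":67,"y":-57,"z":0,"rx":0,"ry":0,"rz":-0.0},
{"x":70,"y":-66,"z":0,"rx":0,"ry":0,"rz":-0.0},
{"x":72,"y":-74,"z":0,"rx":0,"ry":0,"rz":-0.0},
{"x":73,"y":-83,"z":0,"rx":0,"ry":0,"rz":-0.0},
{"x":74,"y":-92,"z":0,"rx":0,"ry":0,"rz":-0
[... 1445 characters left out ...]
0,"rz":-0.0}
t0 24.45 w 0.8691176500508855 obs TCP [0.67294133 0.00363288 0.26314857] end cmd [ 0.5601 -0.0688  0.263  61.    ]
{"x":-5,"y":7,"z":0,"rx":0,"ry":0,"rz":-0.0},
{"x":-10,"y":13,"z":0,"rx":0,"ry":0,"rz":-0.0},
{"x":-14,"y":21,"z":0,"rx":0,"ry":0,"rz":-0.0},
{"x":-17,"y":28,"z":0,"rx":0,"ry":0,"rz":-0.0},
{"x":-20,"y":36,"z":0,"rx":0,"ry":0,"rz":-0.0},
{"x":-22,"y":44,"z":0,"rx":0,"ry":0,"rz":-0.0},
{"x":-23,"y":52,"z":0,"rx":0,"ry":0,"rz":-0.0},
{"x":-24,"y":60,"z":0,"rx":0,"ry":0,"rz":-0.0},
{"x":-24,"y":69,"z":0,"rx":0,"ry":0,"rz":-0.0},
{"x":-23,"y":77,"z":0,"rx":0,"ry":0,"rz":-0.0},
{"x":-22,"y":85,"z":0,"rx":0,"ry":0,"rz":-0.0},
{"x":-20,"y":93,"z":0,"rx":0,"ry":0,"rz":-0.0}
```

arm_command([
  {"x": 16, "y": -6, "z": 0, "rx": 0, "ry": 0, "rz": 0},
  {"x": 25, "y": -10, "z": 0, "rx": 0, "ry": 0, "rz": 0},
  {"x": 32, "y": -15, "z": 0, "rx": 0, "ry": 0, "rz": 0},
  {"x": 40, "y": -20, "z": 0, "rx": 0, "ry": 0, "rz": 0},
  {"x": 46, "y": -27, "z": 0, "rx": 0, "ry": 0, "rz": 0},
  {"x": 53, "y": -33, "z": 0, "rx": 0, "ry": 0, "rz": 0},
  {"x": 58, "y": -41, "z": 0, "rx": 0, "ry": 0, "rz": 0},
  {"x": 63, "y": -49, "z": 0, "rx": 0, "ry": 0, "rz": 0},
  {"x": 67, "y": -57, "z": 0, "rx": 0, "ry": 0, "rz": 0},
  {"x": 70, "y": -66, "z": 0, "rx": 0, "ry": 0, "rz": 0},
  {"x": 72, "y": -74, "z": 0, "rx": 0, "ry": 0, "rz": 0},
  {"x": 73, "y": -83, "z": 0, "rx": 0, "ry": 0, "rz": 0},
  {"x": 74, "y": -92, "z": 0, "rx": 0, "ry": 0, "rz": 0},
  {"x": 74, "y": -101, "z": 0, "rx": 0, "ry": 0, "rz": 0},
  {"x": 72, "y": -110, "z": 0, "rx": 0, "ry": 0, "rz": 0},
  {"x": 70, "y": -119, "z": 0, "rx": 0, "ry": 0, "rz": 0},
  {"x": 68, "y": -128, "z": 0, "rx": 0, "ry": 0, "rz": 0},
  {"x": 64, "y": -136, "z": 0, "rx": 0, "ry": 0, "rz": 0},
  {"x": 60, "y": -144, "z": 0, "rx": 0, "ry": 0, "rz": 0},
  {"x": 55, "y": -151, "z": 0, "rx": 0, "ry": 0, "rz": 0},
])

```text
time: 22.45
tool_pos: [0.5663, 0.1227, 0.2633]
tool_rot: [3.142, -0.0, 1.065]
contact_force: [-0.2, 0.2, -2.7]
opening: 0.0519
grip_force: 19.9
```

arm_command([
  {"x": -6, "y": -7, "z": 0, "rx": 0, "ry": 0, "rz": 0},
  {"x": -12, "y": -13, "z": 0, "rx": 0, "ry": 0, "rz": 0},
  {"x": -18, "y": -19, "z": 0, "rx": 0, "ry": 0, "rz": 0},
  {"x": -25, "y": -24, "z": 0, "rx": 0, "ry": 0, "rz": 0},
  {"x": -33, "y": -28, "z": 0, "rx": 0, "ry": 0, "rz": 0},
  {"x": -41, "y": -32, "z": 0, "rx": 0, "ry": 0, "rz": 0},
  {"x": -49, "y": -35, "z": 0, "rx": 0, "ry": 0, "rz": 0},
  {"x": -58, "y": -37, "z": 0, "rx": 0, "ry": 0, "rz": 0},
  {"x": -66, "y": -39, "z": 0, "rx": 0, "ry": 0, "rz": 0},
  {"x": -75, "y": -39, "z": 0, "rx": 0, "ry": 0, "rz": 0},
  {"x": -83, "y": -39, "z": 0, "rx": 0, "ry": 0, "rz": 0},
  {"x": -92, "y": -38, "z": 0, "rx": 0, "ry": 0, "rz": 0},
  {"x": -100, "y": -37, "z": 0, "rx": 0, "ry": 0, "rz": 0},
  {"x": -108, "y": -35, "z": 0, "rx": 0, "ry": 0, "rz": 0},
  {"x": -116, "y": -31, "z": 0, "rx": 0, "ry": 0, "rz": 0},
  {"x": -124, "y": -28, "z": 0, "rx": 0, "ry": 0, "rz": 0},
  {"x": -131, "y": -23, "z": 0, "rx": 0, "ry": 0, "rz": 0},
  {"x": -138, "y": -18, "z": 0, "rx": 0, "ry": 0, "rz": 0},
  {"x": -144, "y": -13, "z": 0, "rx": 0, "ry": 0, "rz": 0},
  {"x": -150, "y": -7, "z": 0, "rx": 0, "ry": 0, "rz": 0},
])

```text
time: 24.45
tool_pos: [0.4885, -0.0058, 0.2632]
tool_rot: [-3.142, -0.0, 1.065]
contact_force: [0.3, -0.2, -2.0]
opening: 0.0518
grip_force: 19.9
```

arm_command([
  {"x": -5, "y": 7, "z": 0, "rx": 0, "ry": 0, "rz": 0},
  {"x": -10, "y": 13, "z": 0, "rx": 0, "ry": 0, "rz": 0},
  {"x": -14, "y": 21, "z": 0, "rx": 0, "ry": 0, "rz": 0},
  {"x": -17, "y": 28, "z": 0, "rx": 0, "ry": 0, "rz": 0},
  {"x": -20, "y": 36, "z": 0, "rx": 0, "ry": 0, "rz": 0},
  {"x": -22, "y": 44, "z": 0, "rx": 0, "ry": 0, "rz": 0},
  {"x": -23, "y": 52, "z": 0, "rx": 0, "ry": 0, "rz": 0},
  {"x": -24, "y": 60, "z": 0, "rx": 0, "ry": 0, "rz": 0},
  {"x": -24, "y": 69, "z": 0, "rx": 0, "ry": 0, "rz": 0},
  {"x": -23, "y": 77, "z": 0, "rx": 0, "ry": 0, "rz": 0},
  {"x": -22, "y": 85, "z": 0, "rx": 0, "ry": 0, "rz": 0},
  {"x": -20, "y": 93, "z": 0, "rx": 0, "ry": 0, "rz": 0},
])

```text
time: 25.65
tool_pos: [0.5606, -0.0679, 0.2632]
tool_rot: [-3.142, -0.0, 1.065]
contact_force: [0.3, -0.0, -3.1]
opening: 0.0517
grip_force: 19.9
```

```bash
python3 - <<'E'
from obs import *
import cv2
print(observe()["time"],observe()["tool_pos"])
t=observe()["time"];p=read_camera("scene");cv2.imwrite("pics/s8.png",p["pixels"])
a=p["pixels"][120:270,150:350];cv2.imwrite('pics/s8c.png',cv2.resize(a,(800,600),interpolation=cv2.INTER_CUBIC))
from fit import *
for d in mark_of(p,"handle_a")[:2]+mark_of(p,"dish")[:1]: print(np.round(d["point"],3),d["confidence"])
print(dish(t),"handle pred",[(P[0]+s*.138*np.cos(ang(t,*P[2:5])),P[1]+s*.138*np.sin(ang(t,*P[2:5]))) for s in (1,-1)])
E
```

```text
25.65 [ 0.56061706 -0.06788667  0.26315827]
[ 0.713 -0.014  0.066] 0.77
[0.45  0.062 0.06 ] 0.72
[ 0.561 -0.068  0.035] 0.63
(np.float64(0.5601283260986506), np.float64(-0.0688338057144514)) handle pred [(np.float64(0.44755520718303476), np.float64(0.06582272320764272)), (np.float64(0.7116231212157708), np.float64(-0.014452657690859086))]
```

View pics/s8c.png

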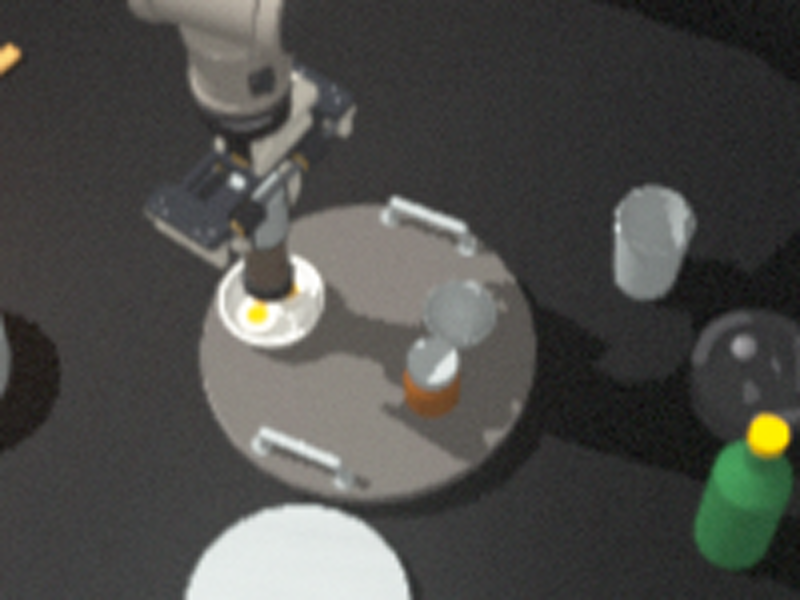

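arm_command([
  {"x": -3, "y": 4, "z": -15, "rx": 0, "ry": 0, "rz": 0},
  {"x": -20, "y": 0, "z": -30, "rx": 0, "ry": 0, "rz": 0},
  {"x": -55, "y": -6, "z": -30, "rx": 0, "ry": 0, "rz": 0},
  {"x": -95, "y": -11, "z": -30, "rx": 0, "ry": 0, "rz": 0},
  {"x": -135, "y": -15, "z": -30, "rx": 0, "ry": 0, "rz": 0},
  {"x": -175, "y": -20, "z": -30, "rx": 0, "ry": 0, "rz": 0},
  {"x": -215, "y": -24, "z": -25, "rx": 0, "ry": 0, "rz": 0},
  {"x": -245, "y": -28, "z": -5, "rx": 0, "ry": 0, "rz": 0},
  {"x": -258, "y": -29, "z": 25, "rx": 0, "ry": 0, "rz": 0},
  {"x": -258, "y": -29, "z": 55, "rx": 0, "ry": 0, "rz": 0},
  {"x": -258, "y": -29, "z": 75, "rx": 0, "ry": 0, "rz": 0},
  {"x": -258, "y": -29, "z": 85, "rx": 0, "ry": 0, "rz": 0},
  {"x": -258, "y": -29, "z": 89, "rx": 0, "ry": 0, "rz": 0},
  {"x": -258, "y": -29, "z": 91, "rx": 0, "ry": 0, "rz": 0},
  {"x": -258, "y": -29, "z": 93, "rx": 0, "ry": 0, "rz": 0},
  {"x": -258, "y": -29, "z": 93, "rx": 0, "ry": 0, "rz": 0},
  {"x": -258, "y": -29, "z": 93, "rx": 0, "ry": 0, "rz": 0},
])

```text
time: 27.5
tool_pos: [0.4099, -0.2794, 0.1708]
tool_rot: [3.141, 0.0, 1.065]
contact_force: [-0.7, 0.8, -1.7]
opening: 0.0521
grip_force: 19.9
```

arm_command([
  {"x": 0, "y": 0, "z": 1, "rx": 0, "ry": 0, "rz": 0},
  {"x": 0, "y": 0, "z": 1, "rx": 0, "ry": 0, "rz": 0},
  {"x": 0, "y": 0, "z": 1, "rx": 0, "ry": 0, "rz": 0},
])

```text
time: 27.8
tool_pos: [0.4099, -0.2795, 0.1697]
tool_rot: [3.14, 0.0, 1.065]
contact_force: [0.2, 1.0, 2.8]
opening: 0.0516
grip_force: 19.9
```

On the counter (force has flipped upward). Release slowly, then rise.

arm_command([
  {"x": 0, "y": 0, "z": 0, "rx": 0, "ry": 0, "rz": 0},
  {"x": 0, "y": 0, "z": 0, "rx": 0, "ry": 0, "rz": 0},
  {"x": 0, "y": 0, "z": 0, "rx": 0, "ry": 0, "rz": 0},
  {"x": 0, "y": 0, "z": 0, "rx": 0, "ry": 0, "rz": 0},
  {"x": 0, "y": 0, "z": 0, "rx": 0, "ry": 0, "rz": 0},
  {"x": 0, "y": 0, "z": 0, "rx": 0, "ry": 0, "rz": 0},
  {"x": 0, "y": 0, "z": 0, "rx": 0, "ry": 0, "rz": 0},
], hand=88)

```text
time: 28.5
tool_pos: [0.4096, -0.2794, 0.1692]
tool_rot: [-3.142, -0.0, 1.065]
contact_force: [0.7, -0.7, -0.2]
opening: 0.0881
grip_force: 0.0
```

arm_command([
  {"x": 0, "y": 0, "z": -15, "rx": 0, "ry": 0, "rz": 0},
  {"x": 0, "y": 0, "z": -45, "rx": 0, "ry": 0, "rz": 0},
  {"x": 0, "y": 0, "z": -85, "rx": 0, "ry": 0, "rz": 0},
  {"x": 0, "y": 0, "z": -120, "rx": 0, "ry": 0, "rz": 0},
  {"x": 0, "y": 0, "z": -140, "rx": 0, "ry": 0, "rz": 0},
  {"x": 0, "y": 0, "z": -140, "rx": 0, "ry": 0, "rz": 0},
  {"x": 0, "y": 0, "z": -140, "rx": 0, "ry": 0, "rz": 0},
])

```text
time: 29.2
tool_pos: [0.4094, -0.2792, 0.3087]
tool_rot: [-3.141, -0.0, 1.065]
contact_force: [0.2, 0.4, -0.2]
opening: 0.088
grip_force: 0.0
```

```bash
python3 - <<'E'
from cell import *
import cv2
s=observe();print(s["time"],s["tool_pos"],s["opening"],s["grip_force"])
p=read_camera("wrist");cv2.imwrite("pics/w9.png",p["pixels"])
for d in mark_of(p,"grinder")[:1]: print(d["point"],d["confidence"])
E
```

```text
29.2 [ 0.40942687 -0.27920469  0.30873403] 0.08798185018224483 0.0
[0.4112, -0.2764, -0.0021] 0.64
```

View pics/w9.png

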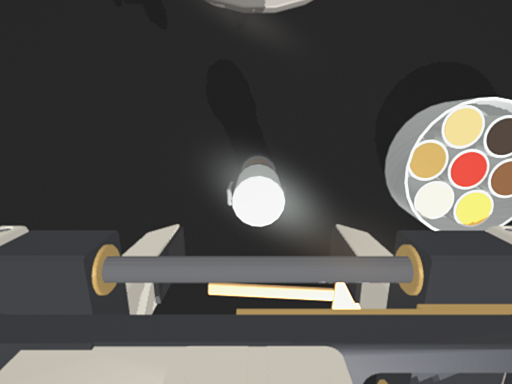

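The grinder is standing upright at (258,200), released, with its button out again at (231,195). The arm is clear of it.

```bash
python3 -c "
from cell import *
print(hand_in())"
```

```text
the job is handed in; nothing more can be done
None
```

Done and handed in at about 29 s: I set the turntable going at about 1.3–1.35 rad/s, slightly faster than one round in five seconds, held the running grinder about 3 cm above the dish rim for about 12 s as it turned (tray at 0.84 rad/s or faster), then stood it upright on the counter and let go.

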